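# Dry a sprayed panel under the fan cover

### The arm

A 7-joint arm with a two-finger parallel gripper is mounted at the origin on the work surface. World frame = base frame: x ahead of the robot, y to its left, z up, the work surface at z = 0. Lengths are in m, angles in rad, forces in N, time in s.
With the tool pointing down it reaches from about 0.375 to 0.925 m from the base axis. Payload 3.1 kg.
Tool frame: the origin (TCP) lies midway between the tips of the shut fingers; the grasp point (between the pads) lies 19 mm behind it; z points along the fingers, y is the line along which they close (so a half turn about z gives the same grasp; the last joint's range is limited). The gripper opens to 85 mm and grips with 20 to 120 N. Pads are 22 mm wide; open, the fingers measure 114 mm over their backs; the gripper's body (76 mm by 85 mm) begins 54 mm behind the grasp point. The pads swing forward as they close: fully open they stand 13 mm farther back than shut.
Start: joints at [1.201, 0.383, 0.044, 1.598, -0.018, 1.161, -0.05], TCP at [0.175, -0.626, 0.231] pointing down, gripper open.
Joint ranges: [-2.61, 2.61], [-0.41, 2.15], [-1.48, 1.57], [0, 2.5], [-1.57, 4.71], [0.05, 1.97], [-2.85, 2.85]. Speed limits (rad/s): [2.79, 2.79, 3.14, 3.14, 3.14, 3.14, 3.14].

### API

Orientations are given as a unit quaternion [x, y, z, w].
In Python, from station import ctrl gives the robot as it stands.
- The arm moves only by the tool apply_moves, never from a script. Its argument "series" is a list of rows, each a list of 7 numbers: the turn, a rotation vector about the tool's x, y, z in degrees, then the shift along the tool's x, y, z in cm, then the finger opening in cm, from 0 to 8.54. A call has 1 to 8 rows; each row is the pose to reach, as a shift and turn from the pose commanded when the call began, along the tool's axes at that moment; what a row does not reach only later rows make up. A row lasts 1/8 s, in which the tool goes at most 62.5 mm and 10.7 degrees, less where a joint would pass 70% of its speed; a pose out of reach is approached as far as the arm can. A call with a gripper value outside its range is refused whole. The fingers move at their own pace and stop on an object; "newtons" is the grip in N (left out, the last holds). Time passes only in rows, so rows that repeat a pose let the fingers close. It gives the time, the measured TCP pose, the force, the opening and the grip force at its end, in the units of the state.
- ctrl.state(): the state, without advancing time (a new reading comes with each control period).
- ctrl.get_image(name): name is "side" or "top"; returns the picture (400x640x3 uint8, blue, green, red); there is no depth.
- ctrl.get_calibration(name): a dict with "camera_matrix" (3x3 intrinsics, pixels), "distortion" ([k1, k2, p1, p2, k3] as OpenCV has them; the pictures are not rectified), "world_from_camera" (4x4, takes a point from camera to world coordinates). Camera axes: x right, y down, z forward; pixel columns grow to the right and rows downward; lengths in m; the calibration is good to about 2 mm. A picture is of the moment at which its call begins. get_calibration takes no time and is no camera call.
- ctrl.finish_job(): hands the job in; it is judged then, once.
The state is a dict: "t": time; "joint_positions": joint angles; "dq": joint speeds; "joint_efforts": joint torques, N m; "position": TCP position; "orientation": TCP orientation; "contact_force": force on the tool from outside, world axes, zero at the start; "wrist_torque": the same for the moment, N m; "finger_gap": finger opening in m; "grasp_force": force on a finger pad.
Only numpy, scipy, OpenCV 4.12 (cv2) and the standard library are available. Lean on these libraries where they do the work, as an engineer would, in place of code of your own. Each camera call takes 0.05 s, during which the arm holds its last target. There are 200 camera calls.

### The job

Slide the freshly painted panel along the tray fully home against the back of the drying box, then lower the hinged fan cover gently all the way down onto the box. Then pull the red knob on the switch box fully out, leave the fan on for at least two seconds, and push the knob fully back in; leave the panel covered and do not disturb the spray cans, scraper or bowl.

Things in the scene. Friction and masses are not known exactly. Their poses are not given: they have to be found in the camera images.
- dryer: Drying box fixed to the table; origin on the table under the middle of its walled part, z up. Grey floor slab 176 mm (x) by 330 (y, -220 to +110), top level at z = 16 mm. Walls 8 mm thick up to z = 60 at x = +-84 for y -110 to +110; open at -y, where the floor goes on as a tray with guide rails (top z = 26) at x = +-84. Clear width inside 160 mm. Cover hinged at the +y side.
- panel: Loose painted panel, black edges, red and orange stripes: 140 mm (x) by 150 (y) by 18 thick, about 0.25 kg; origin at the centre of its underside, axes within 0.1 rad of the dryer's. It starts on the tray floor, sticking out at the dryer's -y side, and slides along the dryer's +y. Fully home its origin is at y = +25 mm in the dryer's frame.
- cover_hinge (a point): Middle of the cover's hinge axis, which runs along the dryer's x: at (0, 113, 66) mm in the dryer's frame. The point's frame turns with the cover; with the cover down it is parallel to the dryer's.
- cover_rail (a point): Middle of the outer (when down: upper) face of the cover's yellow front rail, 205 mm from the hinge axis, 6 mm outward of the hinge plane. The rail spans 185 to 225 mm from the hinge, 12 mm thick; a rubber lip 80 mm long, 12 thick goes on to 246 mm. Cover: 176 mm wide frame, clear window, black fan on the outer face, 84 mm across, 18 high, centred 100 mm from the hinge.
- cover (a joint): Cover angle, rad: 0 = down on its stop, level on the box; 1.57 = standing straight up from the hinge at the dryer's +y side; upper stop 1.75. The cover (0.5 kg) has a stiff friction hinge: it stays at any angle where it is left; pushing the front rail down takes 1 to 6 N.
- switchbox: Grey fan switch box fixed to the table, 80 mm (x) by 90 mm (y) by 90 mm high on a 110 by 120 by 4 mm foot; origin on the table under its middle; the knob comes out of its -x face.
- knob_grip (a point): Middle of the red push-pull knob, a cylinder of 34 mm diameter and 26 mm length whose axis is level, along the switch box's x, 60 mm above the table. Pushed in, this point is 65 mm from the switch box's middle towards its -x, and the knob's back is 12 mm clear of the box.
- knob (a joint): How far the knob is pulled out, m: 0 = fully in (fan off), 0.022 = fully out (fan on), at the stop. It moves along the switch box's -x, takes about 3 N and stays where it is left.
- can_red: Bystander: standing red spray can, 64 mm diameter, 182 mm high, origin at the centre of its underside.
- can_blue: Bystander: standing blue spray can, 64 mm diameter, 182 mm high, origin at the centre of its underside.
- scraper: Bystander: spatula-like scraper lying on the table.
- bowl: Bystander: steel bowl, 110 mm across, 50 mm high, origin at the centre of its underside.
- stop (a point): Back stop of the drying box: middle of its inner face, at floor level; (0, 100, 16) mm in the dryer's frame, axes parallel to it. The stop is a wall 160 mm long along x, up to z = 60 mm. The panel's +y edge touches it when fully home.
Not all that is in view belongs to the job. There is more than one size of the panel; the one meant has the size given above.

How it is judged:
On the way, in this order (a step that is already met when the one before it is completed fails the run):
1. the panel is fully home against the back stop, the cover still up (y of panel in the frame of dryer above 0.018 m and value of joint cover above 0.5 rad), for 0.2 s.
2. the cover is down on its stop (value of joint cover below 0.03 rad), for 0.2 s.
3. the knob is pulled out for two seconds, the cover down (value of joint knob above 0.017 m and value of joint cover below 0.03 rad), for 2 s.
4. the knob is pushed back in (value of joint knob below 0.004 m), for 0.2 s.
At the end, for the whole second after the job is handed in: The panel lies flat and at rest within 7 mm of the back stop, the cover is down on its stop (within 0.03 rad) and the knob is pushed back in (within 4 mm) (y of panel in the frame of dryer above 0.018 m and angle between panel's own z axis and vertical below 0.08 rad and value of joint cover below 0.03 rad and value of joint knob below 0.004 m and linear speed of panel below 0.02 m/s); the robot touches nothing.
It fails at once if the cover comes down hard: faster than 1.0 rad/s (0.25 m/s at the lip) close above its stop (value of joint cover below 0.3 rad and velocity of joint cover below -1 rad/s).
It fails at once if the red can is moved more than 25 mm (distance of can_red from where it was at the start of the episode above 0.025 m).
It fails at once if the blue can is moved more than 25 mm (distance of can_blue from where it was at the start of the episode above 0.025 m).
It fails at once if the scraper is moved more than 25 mm (distance of scraper from where it was at the start of the episode above 0.025 m).
It fails at once if the bowl is moved more than 25 mm (distance of bowl from where it was at the start of the episode above 0.025 m).
It also fails if it takes over 64 s, if anything falls off the work surface, if the arm or the gripper's body presses on something with over 40 N, if the wrist force passes 120 N, or if a joint passes its speed limit or range.

## Working session

There is one attempt and no reset: what is moved stays moved. The work goes in short steps, Python scripts to look and compute and a tool call to move; the robot and the scene stay as the last step left them, time stands still between calls to the robot, and variables do not carry over. Pictures are saved under pics/ and viewed, at most 12 in all, crops included, and the job is handed in when it is done.

Besides the shell and the picture viewer there is one more tool, called after "Request:" as name([rows], argument=value, ...), one row to a line, values as JSON. apply_moves: Moves the arm, as the interface text tells. Its arguments: {"type":"object","properties":{"series":{"type":"array","items":{"type":"array","items":{"type":"number"}}},"newtons":{"type":"number"}},"required":["series"]}

```bash
mkdir -p pics
python3 - <<'E'
from station import ctrl
import cv2
for n in("top","side"):
    cv2.imwrite(f"pics/{n}0.png",ctrl.get_image(n)); c=ctrl.get_calibration(n)
    print(n,c)
s=ctrl.state();print(s)
E
```

```text
top {'camera_matrix': array([[510.16075131,   0.        , 322.90762691],
       [  0.        , 510.16075131, 196.72028642],
       [  0.        ,   0.        ,   1.        ]]), 'distortion': array([-0.03347903,  0.        ,  0.        ,  0.        ,  0.        ]), 'world_from_camera': array([[-6.31435530e-02, -9.75783496e-01,  2.09426503e-01,
         2.18376492e-01],
       [-9.98003677e-01,  6.14755257e-02, -1.44714001e-02,
         6.43864986e-02],
       [ 1.24634902e-03, -2.09922196e-01, -9.77717300e-01,
         1.38132945e+00],
       [ 0.00000000e+00,  0.00000000e+00,  0.00000000e+00,
         1.00000000e+00]])}
side {'camera_matrix': array([[451.98395802,   0.        , 308.6736907 ],
       [  0.        , 451.98395802, 195.81017799],
       [  0.        ,   0.        ,   1.        ]]), 'distortion': array([-0.11323637,  0.        ,  0.        ,  0.        ,  0.        ]), 'world_from_camera': array([[-0.95038632, -0.20695719,  0.23223814,  0.22509376],
       [-0.31106668,  0.62788803, -0.71343825,  0.97595362],
       [ 0.00183162, -0.75028351, -0.66111368,  0.94085236],
       [ 0.        ,  0.        ,  0.        ,  1.        ]])}
{'t': 0.1, 'joint_positions': array([ 1.20124191,  0.38373617,  0.0438412 ,  1.59941225, -0.01790067,
        1.16120366, -0.04991813]), 'dq': array([-0.00043012, -0.00119796, -0.00033738, -0.00439137, -0.00102114,
       -0.00088262, -0.00030224]), 'joint_efforts': array([ 2.77047875e-03, -4.34726393e+01,  1.02931123e+00, -2.50456131e+01,
        1.08749536e-02,  5.42569018e-03, -1.47234971e-05]), 'position': array([ 0.17424243, -0.62532692,  0.23002605]), 'orientation': array([ 9.90778311e-01,  1.35487778e-01, -2.21684082e-04, -1.16254420e-03]), 'contact_force': array([ 0.06767073,  0.41092853, -0.95274628]), 'wrist_torque': array([ 0.01025269,  0.04333599, -0.01013577]), 'grasp_force': 0.0, 'finger_gap': 0.08506477598787333}
```

View pics/top0.png

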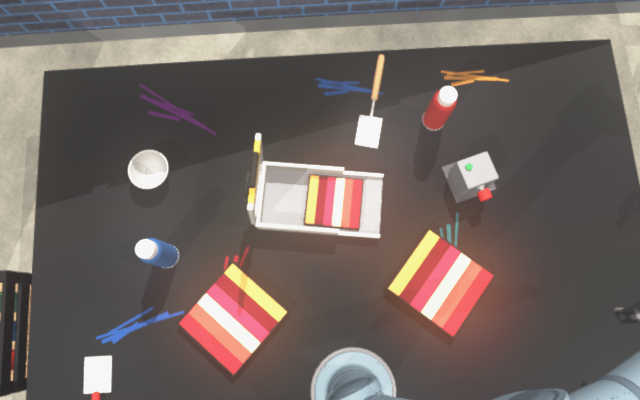

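View pics/side0.png

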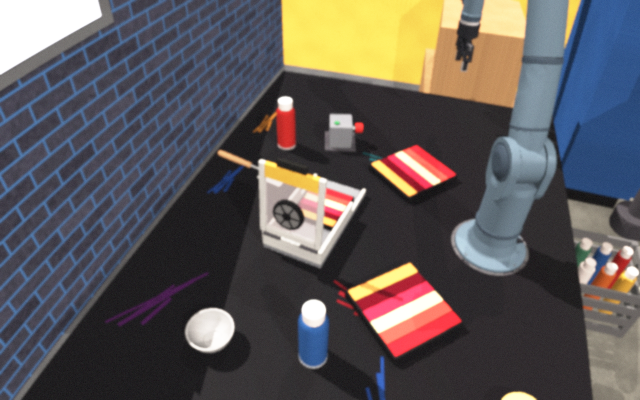

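The top view shows the dryer around (318,200), with the hinge side at left near (255,190), the panel at (335,203), the switch box at (470,175) with its knob at (484,194), the red can at (438,110) and the scraper at (370,110). I'll enlarge the dryer and the switch box.

Run:
```python
import cv2
a=cv2.imread("pics/top0.png")
A=cv2.resize(a[120:250,235:395],None,fx=5,fy=5,interpolation=cv2.INTER_CUBIC)[:600]
cv2.imwrite("pics/c1.png",A[:600,:800])
b=cv2.resize(a[140:210,430:510],None,fx=5,fy=5,interpolation=cv2.INTER_CUBIC)
s=cv2.imread("pics/side0.png");c=cv2.resize(s[105:165,310:380],None,fx=5.7142857,fy=5.7142857,interpolation=cv2.INTER_CUBIC)
import numpy as np
o=np.zeros((350,800,3),np.uint8);o[:,:400]=b;o[:c.shape[0],400:]=c[:, :400]
cv2.imwrite("pics/c2.png",o)
```

```text
(no output)
```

View pics/c1.png

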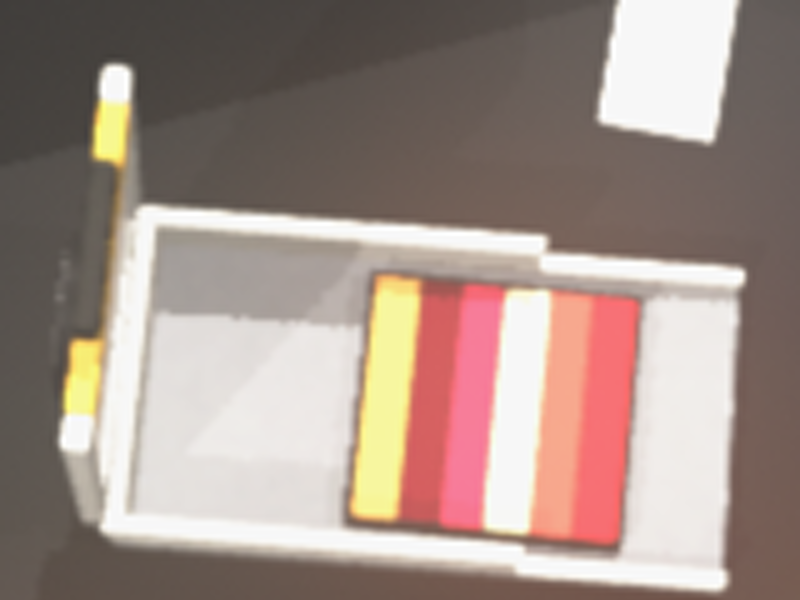

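View pics/c2.png

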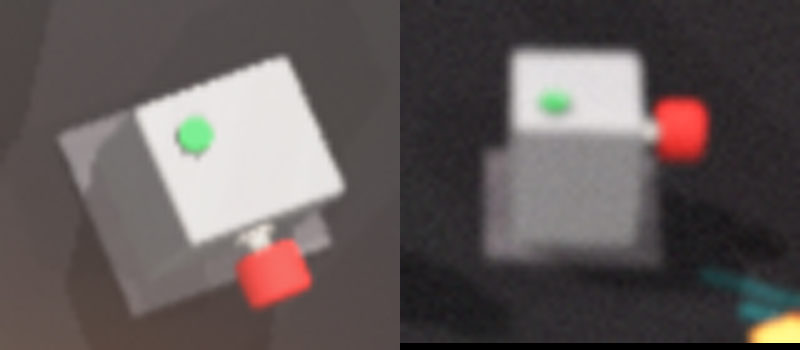

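```bash
cat > h.py <<'E'
import numpy as np, cv2
from scipy.optimize import least_squares
from station import ctrl
def cam(n):
    c=ctrl.get_calibration(n);W=np.linalg.inv(c["world_from_camera"]);return c["camera_matrix"],c["distortion"],W
def proj(n,P):
    K,d,W=cam(n);P=np.atleast_2d(np.asarray(P,float))
    return cv2.projectPoints(P,cv2.Rodrigues(W[:3,:3])[0],W[:3,3],K,d)[0][:,0]
def tf(p,L):  # p=x,y,yaw ; L in mm
    L=np.atleast_2d(np.asarray(L,float))/1000;c,s=np.cos(p[2]),np.sin(p[2])
    return np.c_[p[0]+c*L[:,0]-s*L[:,1],p[1]+s*L[:,0]+c*L[:,1],L[:,2]]
def fit(n,L,px,p0):
    r=least_squares(lambda p:(proj(n,tf(p,L))-px).ravel(),p0)
    return r.x,np.round(r.fun.reshape(-1,2),1)
E
python3 - <<'E'
from h import *
o=np.array([235,120])
f=lambda a:np.array(a)/5+o
D,r=fit("top",[(88,-110,60),(88,110,60),(-88,110,60),(88,-220,26),(-88,-220,26)],f([(547,237),(140,207),(105,532),(745,270),(728,585)]),[.4,.1,0])
print("dryer",D,r.tolist())
P,r=fit("top",[(70,75,34),(70,-75,34),(-70,-75,34),(-70,75,34)],f([(372,272),(642,297),(622,548),(347,522)]),[.4,.1,0])
print("panel",P,r.tolist())
c,s=np.cos(D[2]),np.sin(D[2]);d=P[:2]-D[:2];print("panel in dryer mm",1000*np.array([c*d[0]+s*d[1],-s*d[0]+c*d[1]]),P[2]-D[2])
px=np.array([(137,110),(287,57),(345,187),(193,243)])/5+[430,140]
# corners: top-left in image=+x-ish,+y ; 45 y,40 x
for L in ([(40,45,90),(40,-45,90),(-40,-45,90),(-40,45,90)],):
    S,r=fit("top",L,px,[.5,-.3,0.2]);print("sw",S,r.tolist())
for k in((-65,0,60),):
    w=tf(S,k);print("knob",w,proj("top",w),proj("side",w),"meas top",[485,194.4],"side",[359.4,127.8])
# cover
def cov(th,x,rr,out): return tf(D,[(x,113-rr*np.cos(th)+out*np.sin(th),66+rr*np.sin(th)+out*np.cos(th))])
for th in(1.3,1.4,1.5,1.57,1.65,1.75):
    print(th,[np.round(proj(n,cov(th,x,225,0)),1).tolist()[0] for n in("top","side") for x in(88,-88)],cov(th,0,205,6))
E
```

```text
dryer [ 0.50578408  0.1031289  -0.13834026] [[0.1, 0.1], [-0.1, 0.2], [0.2, -0.3], [-0.1, -0.3], [0.0, 0.3]]
panel [ 0.49145249  0.01505599 -0.15693252] [[-0.4, -0.3], [0.5, -0.3], [0.4, 0.3], [-0.6, 0.3]]
panel in dryer mm [ -2.04946811 -89.20780039] -0.018592261750413175
sw [ 0.54171558 -0.36644507  0.28270595] [[-0.9, -0.5], [0.2, -0.9], [0.8, 0.6], [-0.1, 0.7]]
knob [[ 0.47929581 -0.38457716  0.06      ]] [[484.47094348 194.90729147]] [[358.94140214 127.12096886]] meas top [485, 194.4] side [359.4, 127.8]
1.3 [[276.8, 136.1], [269.2, 212.5], [268.8, 152.7], [334.0, 172.2]] [[0.51460194 0.16646209 0.26513442]]
1.4 [[266.9, 134.7], [259.0, 211.3], [264.2, 155.8], [330.3, 175.8]] [[0.51737721 0.18639516 0.269037  ]]
1.5 [[256.9, 133.6], [248.6, 210.3], [259.4, 159.9], [326.3, 180.4]] [[0.52019235 0.20661453 0.2709109 ]]
1.57 [[249.9, 133.0], [241.4, 209.7], [256.0, 163.2], [323.4, 184.2]] [[0.5221716  0.22083032 0.27100471]]
1.65 [[242.0, 132.5], [233.3, 209.2], [252.0, 167.7], [320.0, 189.1]] [[0.52442822 0.2370382  0.26988261]]
1.75 [[232.4, 132.3], [223.4, 208.7], [247.1, 174.0], [315.7, 196.1]] [[0.52721977 0.25708818 0.26664764]]
```

Run:
```python
import cv2
s=cv2.imread("pics/side0.png");cv2.imwrite("pics/c3.png",cv2.resize(s[145:275,240:380],None,fx=4.5,fy=4.5,interpolation=cv2.INTER_CUBIC))
```

```text
(no output)
```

View pics/c3.png

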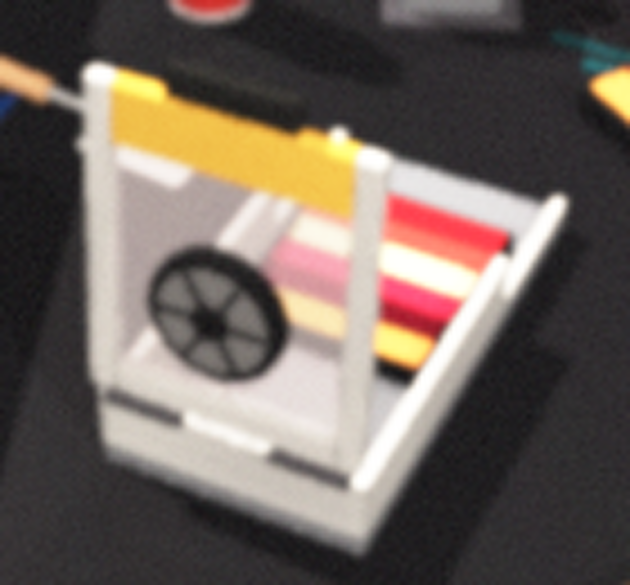

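The dryer fits at (0.506, 0.103) with yaw −0.138. The panel is at y = −89 mm in the dryer's frame, the cover at about 1.49 rad, and the knob near (0.480, −0.386, 0.06). Both cameras agree to within 1 px. Next I plan the approach for the push.

```bash
cat >> h.py <<'E'
from scipy.spatial.transform import Rotation as R
D=np.array([.5058,.1031,-.1383]); S=np.array([.5417,-.3664,.2827])
def rows(F,wps):
    """wps: (x,y,z mm in frame F, yaw of tool y rel. to F's x axis in deg); tool down"""
    s=ctrl.state();p0=s["position"];R0=R.from_quat(s["orientation"])
    b=(p0[:2]-F[:2]);c,sn=np.cos(F[2]),np.sin(F[2])
    print("now in frame mm",np.round([1e3*(c*b[0]+sn*b[1]),1e3*(-sn*b[0]+c*b[1]),1e3*p0[2]],1),"t",s["t"],"f",np.round(s["contact_force"],1))
    for w in wps:
        a=F[2]+np.deg2rad(w[3]);y=np.array([np.cos(a),np.sin(a),0]);z=np.array([0,0,-1.]);x=np.cross(y,z)
        T=R.from_matrix(np.c_[x,y,z]);rv=(R0.inv()*T).as_rotvec(degrees=True)
        sh=R0.inv().apply(tf(F,w[:3])[0]-p0)*100
        print(w,np.round(rv,1),np.round(sh,2), "cm")
E
python3 - <<'E'
from h import *
rows(D,[(-2,-200,200,0),(-2,-200,60,0),(-2,-200,20,0)])
E
```

```text
now in frame mm [-228.  -767.2  230. ] t 0.1 f [ 0.1  0.4 -1. ]
(-2, -200, 200, 0) [ -0.1  -0.1 -66.5] [ 43.34 -43.     3.1 ] cm
(-2, -200, 60, 0) [ -0.1  -0.1 -66.5] [ 43.34 -42.96  17.1 ] cm
(-2, -200, 20, 0) [ -0.1  -0.1 -66.5] [ 43.34 -42.96  21.1 ] cm
```

Request:
apply_moves([
  [0,0,-66.5,43.3,-43,3,4],
  [0,0,-66.5,43.3,-43,3,4],
  [0,0,-66.5,43.3,-43,3,4],
  [0,0,-66.5,43.3,-43,3,4],
  [0,0,-66.5,43.3,-43,3,4],
  [0,0,-66.5,43.3,-43,3,4],
  [0,0,-66.5,43.3,-43,3,4],
  [0,0,-66.5,43.3,-43,3,4],
])

```text
t: 1.1
position: [0.4217, -0.1902, 0.2065]
orientation: [0.754, 0.656, -0.0, 0.0]
contact_force: [0.5, -0.1, 0.8]
finger_gap: 0.04
grasp_force: 0.0
```

Run:
```python
from h import *
rows(D,[(-2,-200,200,0),(-2,-200,60,0),(-2,-200,20,0)])
```

```text
now in frame mm [ -42.9 -302.1  206.5] t 1.1 f [ 0.5 -0.1  0.8]
(-2, -200, 200, 0) [-0.  0. -0.] [10.21  4.09  0.65] cm
(-2, -200, 60, 0) [-0.  0. -0.] [10.22  4.09 14.65] cm
(-2, -200, 20, 0) [-0.  0. -0.] [10.22  4.09 18.65] cm
```

Request:
apply_moves([
  [0,0,0,5,2,0.3,4],
  [0,0,0,10,4,0.6,4],
  [0,0,0,10.2,4.1,5,4],
  [0,0,0,10.2,4.1,10,4],
  [0,0,0,10.2,4.1,14,4],
  [0,0,0,10.2,4.1,14.5,4],
  [0,0,0,10.2,4.1,14.5,4],
])

```text
t: 1.98
position: [0.4764, -0.0966, 0.0622]
orientation: [0.754, 0.657, 0.0, 0.0]
contact_force: [0.2, -0.5, 0.7]
finger_gap: 0.04
grasp_force: 0.0
```

Run:
```python
from h import *
rows(D,[(-2,-200,20,0)])
cv2.imwrite("pics/top1.png",cv2.resize(ctrl.get_image("top")[100:260,230:430],None,fx=3.7,fy=3.7))
```

```text
now in frame mm [  -1.6 -201.9   62.2] t 1.975 f [ 0.2 -0.5  0.7]
(-2, -200, 20, 0) [ 0. -0.  0.] [ 0.19 -0.05  4.22] cm
```

View pics/top1.png

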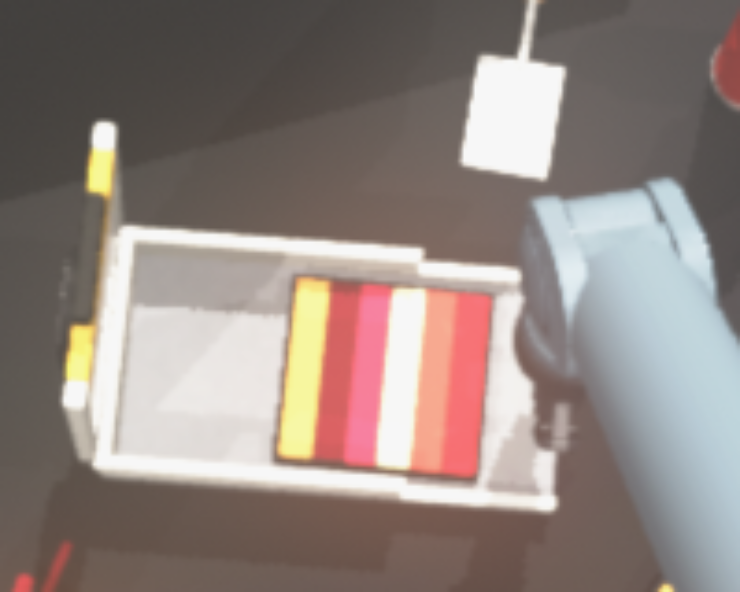

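The fingers, near (555,420), are above the free end of the tray and clear of the panel. I'll lower them and push.

Request:
apply_moves([
  [0,0,0,0.1,0,2.5,4],
  [0,0,0,0.2,0,4.2,4],
  [0,0,0,0.2,0,4.2,4],
  [0,0,0,2,0,4.2,4],
  [0,0,0,3.5,0,4.2,4],
  [0,0,0,5.2,0,4.2,4],
  [0,0,0,7,0,4.2,4],
  [0,0,0,9,0,4.2,4],
])

```text
t: 3.02
position: [0.4891, -0.0081, 0.0205]
orientation: [0.755, 0.656, -0.0, 0.001]
contact_force: [0.7, -2.0, 3.3]
finger_gap: 0.04
grasp_force: 1.5
```

Run:
```python
from h import *
rows(D,[(-2,-61,20,0)])
```

```text
now in frame mm [  -1.2 -112.4   20.5] t 3.025 f [ 0.7 -2.   3.3]
(-2, -61, 20, 0) [ 0.1  0.1 -0.1] [ 5.14 -0.08  0.04] cm
```

Request:
apply_moves([
  [0,0,0,1.2,0,0,4],
  [0,0,0,2.4,0,0,4],
  [0,0,0,3.4,0,0,4],
  [0,0,0,4.2,0,0,4],
  [0,0,0,4.6,0,0,4],
  [0,0,0,4.8,0,0,4],
  [0,0,0,4.8,0,0,4],
])

```text
t: 3.9
position: [0.495, 0.0401, 0.0196]
orientation: [0.754, 0.656, 0.0, -0.0]
contact_force: [-0.3, -1.9, 1.6]
finger_gap: 0.0397
grasp_force: 1.0
```

Run:
```python
from h import *
rows(D,[(-2,-61,20,0)])
cv2.imwrite("pics/top2.png",cv2.resize(ctrl.get_image("top")[140:260,240:400],None,fx=5,fy=5))
```

```text
now in frame mm [ -2.  -63.8  19.6] t 3.9 f [-0.3 -1.9  1.6]
(-2, -61, 20, 0) [-0. -0. -0.] [ 0.28  0.   -0.04] cm
```

View pics/top2.png

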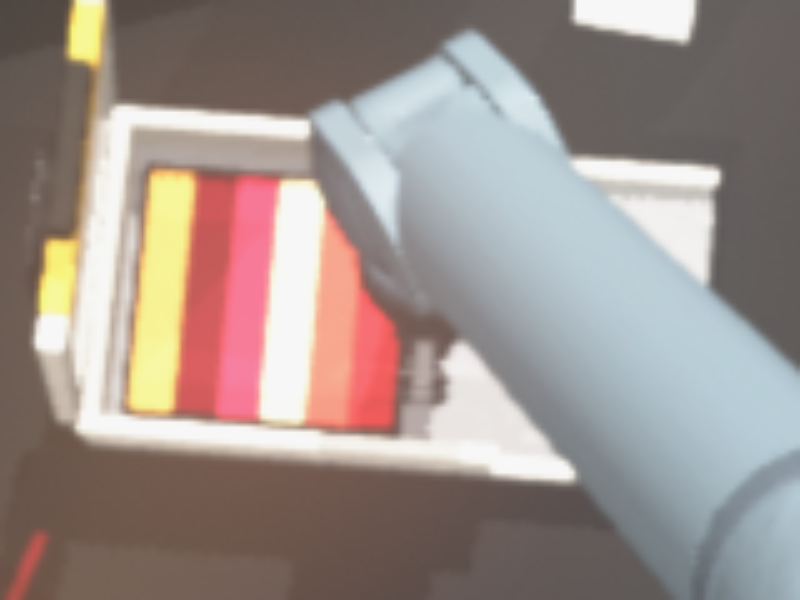

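The panel's yellow edge is near px (140,290) in the crop and the back wall's inner face near (122–130), so a few mm are left. I'll push on slowly until the force rises.

Request:
apply_moves([
  [0,0,0,0.3,0,0,4],
  [0,0,0,0.5,0,0,4],
  [0,0,0,0.7,0,0,4],
  [0,0,0,0.8,0,0,4],
  [0,0,0,0.8,0,0,4],
])

```text
t: 4.58
position: [0.4959, 0.048, 0.0196]
orientation: [0.754, 0.657, -0.0, -0.0]
contact_force: [-0.3, -2.4, 1.3]
finger_gap: 0.0397
grasp_force: 1.0
```

Request:
apply_moves([
  [0,0,0,0.15,0,0,4],
  [0,0,0,0.3,0,0,4],
  [0,0,0,0.4,0,0,4],
  [0,0,0,0.4,0,0,4],
])

```text
t: 5.08
position: [0.4958, 0.0481, 0.0196]
orientation: [0.755, 0.656, -0.003, 0.001]
contact_force: [-1.8, -8.0, 3.0]
finger_gap: 0.0397
grasp_force: 4.0
```

The panel is home: it stopped, and the force rose to 8 N. I'll back off and rise.

Request:
apply_moves([
  [0,0,0,-2,0,0,4],
  [0,0,0,-2.5,0,-5,2],
  [0,0,0,-2.5,0,-11,0],
  [0,0,0,-2.5,0,-17,0],
  [0,0,0,-2.5,0,-23,0],
  [0,0,0,-2.5,0,-29,0],
  [0,0,0,0,0,-33.5,0],
  [0,0,0,3,0,-33.5,0],
])

```text
t: 6.08
position: [0.5039, 0.0838, 0.3601]
orientation: [0.754, 0.656, 0.005, 0.003]
contact_force: [0.9, 1.0, -1.2]
finger_gap: 0.0003
grasp_force: 0.0
```

Run:
```python
from h import *
rows(D,[(0,160,355,0),(0,160,260,0)])
cv2.imwrite("pics/top3.png",cv2.resize(ctrl.get_image("top")[140:260,240:400],None,fx=5,fy=5))
```

```text
now in frame mm [  0.8 -19.3 360.1] t 6.075 f [ 0.9  1.  -1.2]
(0, 160, 355, 0) [ 0.6 -0.2 -0. ] [17.93 -0.09  0.57] cm
(0, 160, 260, 0) [ 0.6 -0.2 -0. ] [17.9  -0.2  10.07] cm
```

View pics/top3.png

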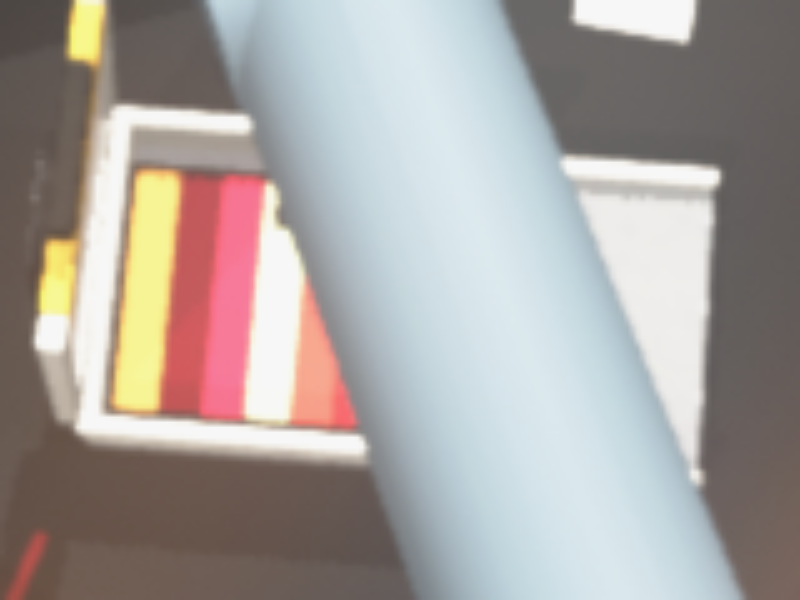

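The panel's yellow edge now lies against the back wall, at (125,290) in the crop, so it is home. I'll go over the cover and down behind it.

Request:
apply_moves([
  [0.6,-0.2,0,5,0,0,0],
  [0.6,-0.2,0,10,0,0.3,0],
  [0.6,-0.2,0,15,0,0.5,0],
  [0.6,-0.2,0,18,-0.1,0.5,0],
  [0.6,-0.2,0,18,-0.1,3,0],
  [0.6,-0.2,0,18,-0.2,7,0],
  [0.6,-0.2,0,18,-0.2,10,0],
  [0.6,-0.2,0,18,-0.2,10,0],
])

```text
t: 7.12
position: [0.5213, 0.2599, 0.2516]
orientation: [0.754, 0.657, -0.008, -0.004]
contact_force: [-0.8, -0.4, 1.0]
finger_gap: 0.0002
grasp_force: 0.0
```

Run:
```python
from h import *
def c(th,r=203,w=7,dz=0): return (0,113-r*np.cos(th)+6*np.sin(th)+w,66+r*np.sin(th)+6*np.cos(th)+dz,0)
rows(D,[c(t) for t in(1.5,1.4,1.3,1.2,1.1,1.0,.9,.8,.7,.6,.5,.4,.3,.2,.1,0,-.03)])
```

```text
now in frame mm [ -6.3 157.5 251.6] t 7.125 f [-0.8 -0.4  1. ]
(0, np.float64(111.62531798108063), np.float64(268.91590549062926), 0) [-0.9  0.3  0.1] [-4.59  0.59 -1.72] cm
(0, np.float64(91.40936837118183), np.float64(267.0660980450588), 0) [-0.9  0.3  0.1] [-6.61  0.59 -1.52] cm
(0, np.float64(71.47908690171192), np.float64(263.2073046114377), 0) [-0.9  0.3  0.1] [-8.61  0.59 -1.12] cm
(0, np.float64(52.03361035703861), np.float64(257.378080978207), 0) [-0.9  0.3  0.1] [-10.55   0.6   -0.53] cm
(0, np.float64(33.26723151097642), np.float64(249.63667082102484), 0) [-0.9  0.3  0.1] [-12.42   0.61   0.25] cm
(0, np.float64(15.367457817615007), np.float64(240.06042375121183), 0) [-0.9  0.3  0.1] [-14.2    0.62   1.22] cm
(0, np.float64(-1.486862101179966), np.float64(228.74502246400314), 0) [-0.9  0.3  0.1] [-15.88   0.64   2.36] cm
(0, np.float64(-17.127325452077436), np.float64(215.80352670868612), 0) [-0.9  0.3  0.1] [-17.44   0.66   3.67] cm
(0, np.float64(-31.397657895325032), np.float64(201.3652436329582), 0) [-0.9  0.3  0.1] [-18.86   0.68   5.12] cm
(0, np.float64(-44.15527498
[... 153 characters left out ...]
 0) [-0.9  0.3  0.1] [-21.23   0.73   8.41] cm
(0, np.float64(-64.63887172873379), np.float64(150.57828945267337), 0) [-0.9  0.3  0.1] [-22.15   0.76  10.21] cm
(0, np.float64(-72.16018605252997), np.float64(131.72262088700555), 0) [-0.9  0.3  0.1] [-22.9    0.79  12.1 ] cm
(0, np.float64(-77.7614993170017), np.float64(112.21027361844489), 0) [-0.9  0.3  0.1] [-23.44   0.82  14.06] cm
(0, np.float64(-81.38684505155827), np.float64(92.23620857097427), 0) [-0.9  0.3  0.1] [-23.8    0.85  16.06] cm
(0, np.float64(-83.0), np.float64(72.0), 0) [-0.9  0.3  0.1] [-23.95   0.88  18.08] cm
(0, np.float64(-83.08862985225944), np.float64(65.90821366138731), 0) [-0.9  0.3  0.1] [-23.95   0.89  18.69] cm
```

Request:
apply_moves([
  [-0.6,0.2,0,-2.5,0.6,-1.7,0],
  [-0.6,0.2,0,-4.6,0.6,-1.7,0],
  [-0.6,0.2,0,-6.6,0.6,-1.5,0],
  [-0.6,0.2,0,-8.6,0.6,-1.1,0],
  [-0.6,0.2,0,-10.5,0.6,-0.5,0],
  [-0.6,0.2,0,-12.4,0.6,0.3,0],
  [-0.6,0.2,0,-14.2,0.6,1.2,0],
  [-0.6,0.2,0,-14.2,0.6,1.2,0],
])

```text
t: 8.12
position: [0.5101, 0.1169, 0.2432]
orientation: [0.755, 0.656, -0.0, 0.001]
contact_force: [0.7, -0.0, 0.3]
finger_gap: -0.0001
grasp_force: 0.0
```

Run:
```python
from h import *
def c(th,r=203,w=7,dz=0): return (0,round(113-r*np.cos(th)+6*np.sin(th)+w),round(66+r*np.sin(th)+6*np.cos(th)+dz),0)
rows(D,[c(t) for t in(1,.9,.8,.7,.6,.5,.4,.3,.2,.1,0,-.03)])
cv2.imwrite("pics/side4.png",cv2.resize(ctrl.get_image("side")[60:300,200:440],None,fx=2.5,fy=2.5))
```

```text
now in frame mm [  2.3  14.3 243.2] t 8.125 f [ 0.7 -0.   0.3]
(0, 15, 240, 0) [ 0.   0.1 -0.1] [ 0.07 -0.23  0.32] cm
(0, -1, 229, 0) [ 0.   0.1 -0.1] [-1.53 -0.23  1.43] cm
(0, -17, 216, 0) [ 0.   0.1 -0.1] [-3.12 -0.23  2.73] cm
(0, -31, 201, 0) [ 0.   0.1 -0.1] [-4.52 -0.22  4.23] cm
(0, -44, 186, 0) [ 0.   0.1 -0.1] [-5.82 -0.22  5.73] cm
(0, -55, 169, 0) [ 0.   0.1 -0.1] [-6.92 -0.22  7.43] cm
(0, -65, 151, 0) [ 0.   0.1 -0.1] [-7.91 -0.22  9.23] cm
(0, -72, 132, 0) [ 0.   0.1 -0.1] [-8.61 -0.21 11.14] cm
(0, -78, 112, 0) [ 0.   0.1 -0.1] [-9.21 -0.21 13.14] cm
(0, -81, 92, 0) [ 0.   0.1 -0.1] [-9.51 -0.21 15.14] cm
(0, -83, 72, 0) [ 0.   0.1 -0.1] [-9.7  -0.21 17.14] cm
(0, -83, 66, 0) [ 0.   0.1 -0.1] [-9.7  -0.21 17.74] cm
```

View pics/side4.png

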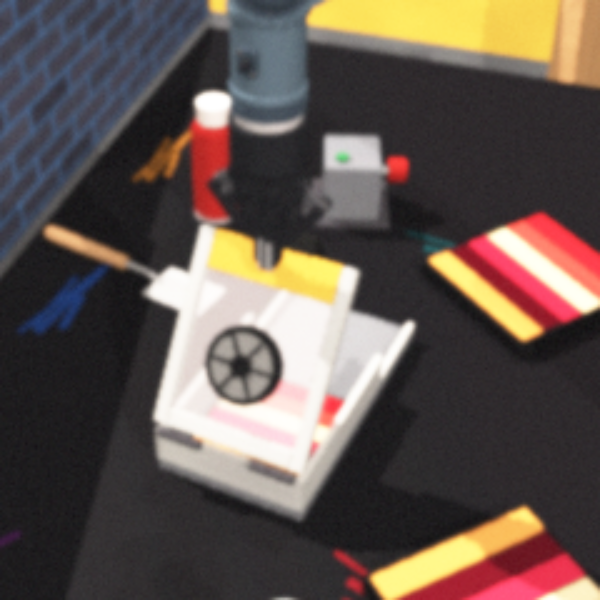

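The cover is at about 1.0 rad and the finger is on the middle of the yellow rail at (265,250). I'll continue along the arc.

Request:
apply_moves([
  [0,0,0,-1.5,-0.2,1.4,0],
  [0,0,0,-3.1,-0.2,2.7,0],
  [0,0,0,-4.5,-0.2,4.2,0],
  [0,0,0,-5.8,-0.2,5.7,0],
  [0,0,0,-6.9,-0.2,7.3,0],
  [0,0,0,-7.8,-0.2,8.7,0],
  [0,0,0,-8.3,-0.2,9.9,0],
  [0,0,0,-8.6,-0.2,10.9,0],
])

```text
t: 9.18
position: [0.4951, 0.0326, 0.133]
orientation: [0.754, 0.656, -0.001, -0.0]
contact_force: [-0.7, -1.3, 2.2]
finger_gap: 0.0002
grasp_force: 0.8
```

Request:
apply_moves([
  [0,0,0,-0.2,0,0.9,0],
  [0,0,0,-0.4,0,1.8,0],
  [0,0,0,-0.6,0,2.7,0],
  [0,0,0,-0.8,0,3.6,0],
  [0,0,0,-0.9,0,4.4,0],
  [0,0,0,-1,0,5.1,0],
  [0,0,0,-1,0,5.8,0],
  [0,0,0,-1,0,6,0],
])

```text
t: 10.18
position: [0.4945, 0.0238, 0.0737]
orientation: [0.754, 0.657, -0.0, -0.0]
contact_force: [-0.2, -1.0, 1.0]
finger_gap: 0.0001
grasp_force: 0.6
```

Run:
```python
from h import *
rows(D,[(0,-83,72,0)])
```

```text
now in frame mm [ -0.2 -80.1  73.7] t 10.175 f [-0.2 -1.   1. ]
(0, -83, 72, 0) [-0.  0.  0.] [-0.29  0.02  0.17] cm
```

Just above the stop. I'll press gently until the force rises.

Request:
apply_moves([
  [0,0,0,0,0,0.2,0],
  [0,0,0,0,0,0.4,0],
  [0,0,0,0,0,0.6,0],
  [0,0,0,0,0,0.6,0],
])

```text
t: 10.68
position: [0.4947, 0.0237, 0.0719]
orientation: [0.754, 0.656, -0.002, 0.001]
contact_force: [-10.5, -1.6, 28.9]
finger_gap: 0.0001
grasp_force: 14.2
```

The cover is on its stop: z stopped at 72 mm and the force rose. I'll lift off and head for the knob.

Request:
apply_moves([
  [0,0,0,0,0,-2,0],
  [0,0,0,0,0,-8,3],
  [0,0,0,0,0,-13,7],
  [0,0,0,0,0,-13,7],
])

```text
t: 11.18
position: [0.4986, 0.0247, 0.203]
orientation: [0.754, 0.657, 0.004, 0.004]
contact_force: [-0.5, -0.5, -0.9]
finger_gap: 0.0545
grasp_force: 0.0
```

Run:
```python
from h import *
rows(S,[(-67,-1,200,-90),(-67,-1,38,-90)])
```

```text
now in frame mm [ 67.7 387.6 203. ] t 11.175 f [-0.5 -0.5 -0.9]
(-67, -1, 200, -90) [ 0.5 -0.4 65.9] [-40.98   3.58   0.3 ] cm
(-67, -1, 38, -90) [ 0.5 -0.4 65.9] [-40.99   3.41  16.5 ] cm
```

Request:
apply_moves([
  [0,0,66,-41,3.6,0.3,7],
  [0,0,66,-41,3.6,0.3,7],
  [0,0,66,-41,3.6,0.3,7],
  [0,0,66,-41,3.6,0.3,7],
  [0,0,66,-41,3.6,0.3,7],
  [0,0,66,-41,3.6,0.3,7],
  [0,0,66,-41,3.6,0.3,7],
  [0,0,66,-41,3.6,0.3,7],
])

```text
t: 12.18
position: [0.471, -0.3914, 0.1932]
orientation: [0.991, 0.136, -0.001, -0.0]
contact_force: [-0.8, 0.3, 0.0]
finger_gap: 0.0698
grasp_force: 0.0
```

Request:
apply_moves([
  [0,0,0,0,0,0,7],
  [0,0,0,0,0,0,7],
])

```text
t: 12.42
position: [0.4746, -0.3845, 0.1946]
orientation: [0.99, 0.142, -0.0, -0.001]
contact_force: [-0.0, 0.5, 0.1]
finger_gap: 0.07
grasp_force: 0.0
```

Run:
```python
from h import *
rows(S,[(-67,-1,100,-90),(-67,-1,38,-90)])
a=ctrl.get_image("top")
cv2.imwrite("pics/top5.png",np.hstack([cv2.resize(a[120:240,230:390],None,fx=2.5,fy=2.5),cv2.resize(a[130:250,390:550],None,fx=2.5,fy=2.5)]))
```

```text
now in frame mm [-69.5   1.3 194.6] t 12.425 f [-0.   0.5  0.1]
(-67, -1, 100, -90) [-0.1 -0.   0.1] [0.25 0.25 9.46] cm
(-67, -1, 38, -90) [-0.1 -0.   0.1] [ 0.25  0.26 15.66] cm
```

View pics/top5.png

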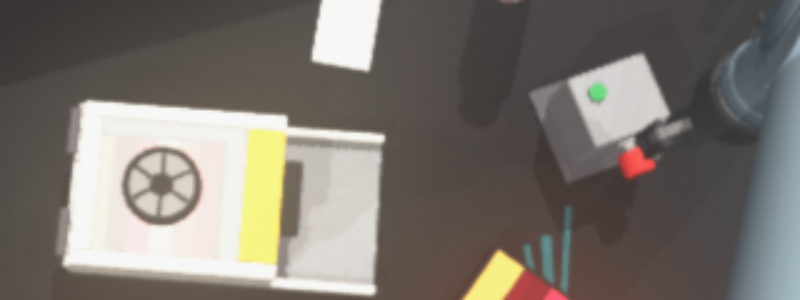

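The cover lies flat on the box with its fan centred at (160,185), and the knob is at (633,160) near the open fingers. I'll descend over the knob and grip it.

Request:
apply_moves([
  [0,0,0,0.2,0.2,5,7],
  [0,0,0,0.2,0.2,9,7],
  [0,0,0,0.2,0.2,12,7],
  [0,0,0,0.2,0.2,14.5,7],
  [0,0,0,0.2,0.2,15.6,7],
  [0,0,0,0.2,0.2,15.6,7],
])

```text
t: 13.22
position: [0.4763, -0.3876, 0.0388]
orientation: [0.99, 0.14, -0.0, -0.001]
contact_force: [1.1, 0.4, -0.1]
finger_gap: 0.0701
grasp_force: 0.0
```

Request:
apply_moves([
  [0,0,0,0,0,0,2.5],
  [0,0,0,0,0,0,2.5],
  [0,0,0,0,0,0,2.5],
  [0,0,0,0,0,0,2.5],
  [0,0,0,0,0,0,2.5],
], newtons=30)

```text
t: 13.85
position: [0.4757, -0.3833, 0.0405]
orientation: [0.99, 0.141, -0.002, -0.004]
contact_force: [-4.4, 9.3, 10.0]
finger_gap: 0.0333
grasp_force: 29.0
```

Run:
```python
from h import *
rows(S,[(-90,-1,38,-90)])
```

```text
now in frame mm [-68.1   2.1  40.5] t 13.85 f [-4.4  9.3 10. ]
(-90, -1, 38, -90) [-0.5  0.1 -0. ] [-2.19  0.32  0.25] cm
```

Request:
apply_moves([
  [0,0,0,0,-0.3,0,2.5],
  [0,0,0,-0.5,-0.4,0,2.5],
  [0,0,0,-1,-0.4,0,2.5],
  [0,0,0,-1.5,-0.4,0,2.5],
  [0,0,0,-2,-0.4,0,2.5],
  [0,0,0,-2.4,-0.4,0,2.5],
  [0,0,0,-2.6,-0.4,0,2.5],
  [0,0,0,-2.6,-0.4,0,2.5],
])

```text
t: 14.85
position: [0.4547, -0.3896, 0.0406]
orientation: [0.99, 0.141, 0.004, -0.0]
contact_force: [6.3, 6.3, 4.2]
finger_gap: 0.0329
grasp_force: 29.9
```

Run:
```python
from h import *
rows(S,[(-68,2,40,-90)])
a=ctrl.get_image("top");b=ctrl.get_image("side")
cv2.imwrite("pics/k6.png",np.hstack([cv2.resize(a[140:220,430:510],None,fx=5,fy=5),cv2.resize(b[85:165,310:390],None,fx=5,fy=5)]))
```

```text
now in frame mm [-90.    2.   40.6] t 14.85 f [6.3 6.3 4.2]
(-68, 2, 40, -90) [ 0.  -0.4 -0. ] [2.2  0.   0.08] cm
```

View pics/k6.png

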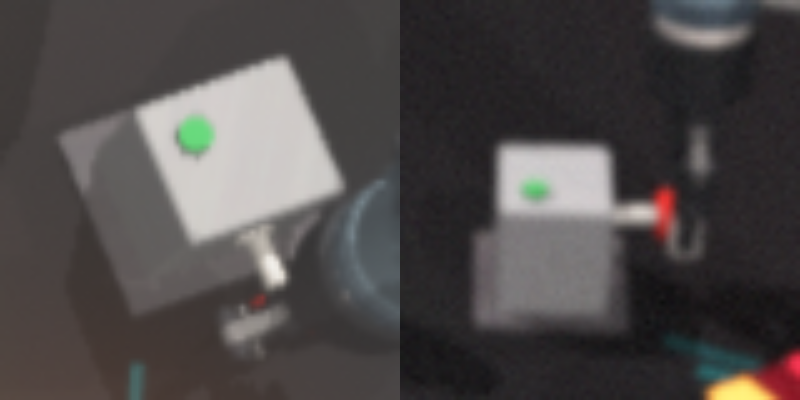

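The knob is out: its stem is long in both views, travel was 22 mm, and it is against the stop. I'll hold it for more than 2 s.

Request:
apply_moves([
  [0,0,0,0,0,0,2.5],
  [0,0,0,0,0,0,2.5],
  [0,0,0,0,0,0,2.5],
  [0,0,0,0,0,0,2.5],
  [0,0,0,0,0,0,2.5],
  [0,0,0,0,0,0,2.5],
  [0,0,0,0,0,0,2.5],
  [0,0,0,0,0,0,2.5],
])

```text
t: 15.95
position: [0.4547, -0.3896, 0.0406]
orientation: [0.99, 0.141, 0.003, -0.0]
contact_force: [4.2, 5.2, 3.5]
finger_gap: 0.033
grasp_force: 29.9
```

Request:
apply_moves([
  [0,0,0,0,0,0,2.5],
  [0,0,0,0,0,0,2.5],
  [0,0,0,0,0,0,2.5],
  [0,0,0,0,0,0,2.5],
  [0,0,0,0,0,0,2.5],
  [0,0,0,0,0,0,2.5],
  [0,0,0,0,0,0,2.5],
  [0,0,0,0,0,0,2.5],
])

```text
t: 16.95
position: [0.4547, -0.3896, 0.0406]
orientation: [0.99, 0.141, 0.003, -0.0]
contact_force: [4.9, 5.8, 4.0]
finger_gap: 0.0331
grasp_force: 29.9
```

Request:
apply_moves([
  [0,0,0,0,0,0,2.5],
  [0,0,0,0,0,0,2.5],
  [0,0,0,0,0,0,2.5],
  [0,0,0,0,0,0,2.5],
  [0,0,0,0,0,0,2.5],
  [0,0,0,0,0,0,2.5],
  [0,0,0,0,0,0,2.5],
  [0,0,0,0,0,0,2.5],
])

```text
t: 17.95
position: [0.4547, -0.3895, 0.0406]
orientation: [0.99, 0.141, 0.003, -0.0]
contact_force: [5.0, 5.5, 3.0]
finger_gap: 0.0331
grasp_force: 29.9
```

Request:
apply_moves([
  [0,0,0,0.5,0,0,2.5],
  [0,0,0,1,0,0,2.5],
  [0,0,0,1.5,0,0,2.5],
  [0,0,0,2,0,0,2.5],
  [0,0,0,2.5,0,0,2.5],
  [0,0,0,2.8,0,0,2.5],
  [0,0,0,2.9,0,0,2.5],
  [0,0,0,2.9,0,0,2.5],
])

```text
t: 18.95
position: [0.4757, -0.3833, 0.0405]
orientation: [0.99, 0.14, -0.002, -0.001]
contact_force: [-4.8, 5.7, 11.8]
finger_gap: 0.0331
grasp_force: 30.7
```

Run:
```python
from h import *
rows(S,[(-68,2,40,-90)])
```

```text
now in frame mm [-68.1   2.2  40.5] t 18.95 f [-4.8  5.7 11.8]
(-68, 2, 40, -90) [-0.2  0.3 -0.2] [0.01 0.02 0.05] cm
```

The tool is back where it gripped the pushed-in knob (−68.1 mm). I'll release, lift and check.

Request:
apply_moves([
  [0,0,0,0,-0.2,0,5],
  [0,0,0,0,-0.2,0,7],
  [0,0,0,0,-0.2,0,7],
  [0,0,0,0,-0.2,-4,7],
  [0,0,0,0,-0.2,-9,7],
  [0,0,0,0,-0.2,-14,7],
  [0,0,0,-5,-0.2,-18,7],
  [0,0,0,-10,-0.2,-18,7],
])

```text
t: 19.95
position: [0.3836, -0.4121, 0.2239]
orientation: [0.99, 0.141, 0.003, 0.004]
contact_force: [-0.8, -1.0, -0.5]
finger_gap: 0.0698
grasp_force: 0.0
```

Request:
apply_moves([
  [0,0,0,0,0,0,7],
  [0,0,0,0,0,0,7],
  [0,0,0,0,0,0,7],
])

```text
t: 20.32
position: [0.3829, -0.4086, 0.2188]
orientation: [0.99, 0.141, 0.0, -0.0]
contact_force: [-0.8, 0.3, -0.4]
finger_gap: 0.07
grasp_force: 0.0
```

Run:
```python
from h import *
import cv2
b=ctrl.get_image("side");a=cv2.imread("pics/side0.png")
# red knob centroid before/after
for im in(a,b):
    c=im[105:165,345:380].astype(int);m=(c[...,2]>150)&(c[...,1]<70);ys,xs=np.nonzero(m);print(xs.mean()+345,ys.mean()+105,m.sum())
print(ctrl.state()["contact_force"],ctrl.state()["t"])
```

```text
359.42857142857144 127.10204081632654 49
359.1272727272727 127.03636363636363 55
[-0.3002741   0.79154153 -0.7782751 ] 20.375
```

The knob is back at its starting pixel position, the cover is down, and the tool is clear.

```bash
python3 -c "
from station import ctrl
print(ctrl.finish_job())"
```

```text
the job is handed in; nothing more can be done
None
```

I handed the job in at about 20 s: the panel is home, the cover is down on its stop, and the knob was held out about 3 s and pushed back in; the cans, scraper and bowl were never approached, and no verdict came back.

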